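# Cap the vials and hold the ultrasonic cleaner's lid for loading

### The job

Two of the three vials in the rack still have their caps flipped open: press those caps fully shut, leaving the rack where it is with all its vials standing in it and closed. Then lift the lid of the ultrasonic cleaner to about 60 degrees from closed, so that the drips run back into the tank, and hold it still there for me to lower the rack in; it drops shut when let go, so finish while still holding it with the gripper. Leave the other things on the desk alone.

Things in the scene. Friction and masses are not known exactly. Their poses are not given: they have to be found in the camera images.
- lid (a joint): lid of the ultrasonic cleaner, rad: 0 = shut, grows as the front edge swings up (1.05 = 60 degrees; stop at 1.40, short of upright). Stainless, 168 mm from hinge to front edge, 245 mm wide, 8 mm thick, about 0.36 kg, free hinge without stay or spring: it falls shut from any angle when let go.
- lid_handle (a point): middle of the black bar handle on top of the lid: round bar 10 mm thick, 78 mm of straight length parallel to the hinge, on a post at each end, its centre 42 mm above the lid's underside (34 mm clear height centre to lid surface), 135 mm from the hinge and 33 mm behind the front edge. It moves with the lid. Axes as the lid's: at lid 0 x points from the handle towards the hinge, y along the bar, z up.
- lid_hinge (a point): middle of the lid's hinge line, at the back (far side from the robot) upper edge of the cleaner, about 142 mm above the table; y runs along the hinge. Opening turns the lid about +y.
- cleaner: white bench-top ultrasonic cleaner, 165 mm deep (x), 245 mm wide (y), 140 mm high without the lid, control panel on its front (-x), open steel tank under the lid, standing firm on the table. Origin: centre of its underside.
- rack: aluminium vial rack, 52 x 180 x 34 mm, 0.6 kg, loose on the table, three holes 48 mm apart in a row along its y (at y = -48, 0, 48 mm), 28 mm deep, a steel wire carrying loop 58 mm high at each end (83 mm from the middle). Origin: centre of its underside.
- vial_a: hinged-cap vial standing in a hole of the rack: clear plastic body 28 mm across and 58 mm high, white cap and neck. Origin: centre of its underside, z up its axis; the cap's hinge is on its +x side (17 mm from the axis, 58 mm up), the cap's thumb tab on its -x side. Starts with its cap flipped open. Which hole it stands in varies.
- cap_a (a joint): cap of vial_a, rad: 0 = pressed fully shut on the mouth, grows as it swings up and over the hinge (1.57 = standing upright, stop at 2.35). Cap: disc 30 mm across and 5 mm thick, tab reaching 41 mm from the hinge; shut, its top is 64 mm above the vial's underside. A stiff hinge of about 0.014 N m (1 N or less at the cap): it stays wherever it is left. Starts between 1.75 and 2.25.
- vial_b: hinged-cap vial standing in a hole of the rack: clear plastic body 28 mm across and 58 mm high, white cap and neck. Origin: centre of its underside, z up its axis; the cap's hinge is on its +x side (17 mm from the axis, 58 mm up), the cap's thumb tab on its -x side. Starts with its cap flipped open. Which hole it stands in varies.
- cap_b (a joint): cap of vial_b, rad: 0 = pressed fully shut on the mouth, grows as it swings up and over the hinge (1.57 = standing upright, stop at 2.35). Cap: disc 30 mm across and 5 mm thick, tab reaching 41 mm from the hinge; shut, its top is 64 mm above the vial's underside. A stiff hinge of about 0.014 N m (1 N or less at the cap): it stays wherever it is left. Starts between 1.75 and 2.25.
- vial_c: hinged-cap vial standing in a hole of the rack: clear plastic body 28 mm across and 58 mm high, white cap and neck. Origin: centre of its underside, z up its axis; the cap's hinge is on its +x side (17 mm from the axis, 58 mm up), the cap's thumb tab on its -x side. Starts with its cap already shut. Which hole it stands in varies.
- cap_c (a joint): cap of vial_c, rad: 0 = pressed fully shut on the mouth, grows as it swings up and over the hinge (1.57 = standing upright, stop at 2.35). Cap: disc 30 mm across and 5 mm thick, tab reaching 41 mm from the hinge; shut, its top is 64 mm above the vial's underside. A stiff hinge of about 0.014 N m (1 N or less at the cap): it stays wherever it is left. Starts at 0.
- case_pans: two stacked plastic case pans with a plaster model in the upper one, 130 x 180 x 87 mm; bystander. Origin: centre of its underside.
- blank: white ceramic milling disc lying flat, 98 mm across, 18 mm high; bystander. Origin: centre of its underside.
- pen_cup: black pen cup with pens, 80 mm across, 95 mm high (pens to 150 mm); bystander. Origin: centre of its underside.
- mouse: white computer mouse, 105 x 60 x 27 mm; bystander. Origin: centre of its underside.
Not all that is in view belongs to the job. Leave any turquoise look-alike of the vial_b alone. Leave any black look-alike of the vial_c alone.

How it is judged (in metres and radians):
On the way, in this order (a step that is already met when the one before it is completed fails the run):
1. all three vials are capped, with the lid of the cleaner still down (value of joint each of cap_a, cap_b, cap_c below 0.12 rad and value of joint lid below 0.3 rad), for 0.2 s.
2. the lid of the cleaner is lifted to about 60 degrees (value of joint lid between 0.907 and 1.187 rad), for 0.2 s.
At the end, for the whole second after the job is handed in: Lid still, 52 to 68 degrees open, held by the fingers (over 0.3 N) with no loose thing against the cleaner; all caps shut within 0.12 rad; rack level and within 40 mm of its start; vials upright and seated in its holes (all of step 2 and value of joint each of cap_a, cap_b, cap_c below 0.12 rad and velocity of joint lid between -0.1 and 0.1 rad/s and contact force between the fingers and cleaner above 0.3 N and distance of rack from where it was at the start of the episode below 0.04 m and angle between rack's own z axis and vertical below 0.1 rad and distance between each of vial_a, vial_b, vial_c and rack below 0.056 m and angle between each of vial_a, vial_b, vial_c's own z axis and vertical below 0.15 rad and z of each of vial_a, vial_b, vial_c in the frame of rack below 0.014 m and contact force between cleaner and rack below 0.2 N and contact force between cleaner and vial_a below 0.2 N and contact force between cleaner and vial_b below 0.2 N and contact force between cleaner and vial_c below 0.2 N and contact force between cleaner and case_pans below 0.2 N and contact force between cleaner and blank below 0.2 N and contact force between cleaner and pen_cup below 0.2 N and contact force between cleaner and mouse below 0.2 N); the arm keeps its last pose, push and grip.
It fails at once if a bystander (case pans, milling disc, pen cup or mouse) is shifted by more than 30 mm or tipped (distance of any of case_pans, blank, pen_cup, mouse from where it was at the start of the episode above 0.03 m or angle between any of case_pans, blank, pen_cup, mouse's own z axis and vertical above 0.3 rad).
It also fails if it takes over 58 s, if anything falls off the work surface, if the arm or the gripper's body presses on something with over 40 N, if the wrist force passes 120 N, or if a joint passes its speed limit or range.

### The arm

A 6-joint arm with a two-finger parallel gripper is mounted at the origin on the work surface. World frame = base frame: x ahead of the robot, y to its left, z up, the work surface at z = 0. Lengths are in m, angles in degrees, forces in N, time in s.
With the tool pointing down it reaches from about 0.4 to 0.825 m from the base axis. Payload 7 kg.
Tool frame: the origin (TCP) lies on the centre line of the jaws, within the pads' length; the fingertips stand 8 mm ahead of it and the grasp point (between the pads) lies 11 mm behind it; z points along the fingers, y is the line along which they close (so a half turn about z gives the same grasp; the last joint's range is limited). The gripper opens to 88 mm and grips with 3 to 60 N. Pads are 19 mm wide; open, the fingers measure 130 mm over their backs; the gripper's body (78 mm by 193 mm) begins 47 mm behind the grasp point.
Start: joints at [82.053, 20.546, 0.682, 0, -70.136, -16.507], TCP at [0.279, 0.614, 0.235] pointing down, gripper open.
Joint ranges: [-176.03, 176.03], [-82.01, 121.73], [-58.28, 71.71], [-173.87, 95.51], [-174.79, -0.11], [-173.66, 173.66]. Speed limits (degrees/s): [136.94, 136.94, 172.46, 180, 180, 180].

### API

Orientations are given as [roll, pitch, yaw] about the fixed x, y, z axes, in that order (R = Rz(yaw) Ry(pitch) Rx(roll)).
In Python, from plant import ctrl, vision gives the robot as it stands. The module is installed in compiled form; this text tells all that it offers.
- The arm moves only by the tool move_arm, never from a script. Its argument "moves" is one flat list of numbers, 7 for each row, row after row: the finger opening in cm, from 0 to 8.76, then the shift along the tool's x, y, z in cm, then the turn, a rotation vector about the tool's x, y, z in rad. A call has 1 to 8 rows; each row shifts and turns the commanded pose from where the row before left it, along the tool's axes as they then stand; what a row does not reach is not made up. A row lasts 1/10 s, in which the tool goes at most 50 mm and 8.59 degrees, less where a joint would pass 70% of its speed; a pose out of reach is approached as far as the arm can. A call with a gripper value outside its range is refused whole. The fingers move at their own pace and stop on an object; the grip force is fixed at half the most. Time passes only in rows, so rows that do not move let the fingers close. It gives the time, the measured TCP pose, the force, the opening and the grip force at its end, in the units of the state.
- ctrl.get_obs(): the state, without advancing time (a new reading comes with each control period).
- vision.snapshot(name): name is "scene" or "top"; returns (picture, depth): 384x512x3 uint8, red, green, blue; 384x512 float32, m along the optical axis (not along the pixel's ray), 0 where there is no reading.
- vision.camera_model(name): a dict with "vertical_fov" (degrees; the focal length in pixels is half the picture's height over the tangent of half this angle, whatever the lens; pixels are square), "cx", "cy" (the principal point, pixels), "cam_to_world" (4x4, takes a point from camera to world coordinates). Camera axes: x right, y down, z forward; pixel columns grow to the right and rows downward; lengths in m; the calibration is good to about 2 mm. A picture is of the moment at which its call begins. camera_model takes no time and is no camera call.
- ctrl.close_job(): hands the job in; it is judged then, once.
The state is a dict: "clock": time; "joint_pos": joint angles; "qvel": joint speeds; "tau": joint torques, N m; "tool_pos": TCP position; "orientation": TCP orientation; "force": force on the tool from outside, world axes, zero at the start; "moment": the same for the moment, N m; "opening": finger opening in m; "gripper_force": force on a finger pad.
Only numpy, scipy, OpenCV 4.12 (cv2) and the standard library are available. Lean on these libraries where they do the work, as an engineer would, in place of code of your own. Each camera call takes 0.05 s, during which the arm holds its last target. There are 200 camera calls.

## Working session

There is one attempt and no reset: what is moved stays moved. The work goes in short steps, Python scripts to look and compute and a tool call to move; the robot and the scene stay as the last step left them, time stands still between calls to the robot, and variables do not carry over. Pictures are saved under pics/ and viewed, at most 10 in all, crops included, and the job is handed in when it is done.

Besides the shell and the picture viewer there is one more tool, called as name(argument=value, ...) on one line, values as JSON. move_arm: Moves the arm, as the interface text tells. Its arguments: {"type":"object","properties":{"moves":{"type":"array"}},"required":["moves"]}

```bash
mkdir -p pics && cat > h.py <<'E'
import numpy as np, cv2
from plant import ctrl, vision
def snap(n,tag):
    p,d=vision.snapshot(n); cv2.imwrite(f'pics/{tag}.png',p[:,:,::-1]); np.save(f'pics/{tag}.npy',d); return p,d
def pts(n,d):
    m=vision.camera_model(n); h,w=d.shape; f=h/2/np.tan(np.radians(m['vertical_fov'])/2)
    v,u=np.mgrid[:h,:w]; P=np.stack([(u-m['cx'])/f*d,(v-m['cy'])/f*d,d],-1)
    T=np.array(m['cam_to_world']); W=P@T[:3,:3].T+T[:3,3]; W[d==0]=np.nan; return W
E
python3 - <<'E'
from h import *
a,d1=snap('scene','s0'); b,d2=snap('top','t0')
for n in('scene','top'):
    m=vision.camera_model(n); print(n,m['vertical_fov'],m['cx'],m['cy'],np.round(m['cam_to_world'],3).tolist())
print(ctrl.get_obs())
E
```

```text
scene 56.85575019696437 257.61790179346906 192.33149928288626 [[-0.487, 0.658, -0.574, 1.198], [0.873, 0.354, -0.335, 0.359], [-0.017, -0.665, -0.747, 0.919], [0.0, 0.0, 0.0, 1.0]]
top 53.471903522339844 259.8687136626857 192.11762370200313 [[0.006, -0.995, 0.095, 0.47], [-1.0, -0.006, -0.006, 0.009], [0.006, -0.095, -0.995, 1.533], [0.0, 0.0, 0.0, 1.0]]
{'clock': 0.1, 'joint_pos': array([ 8.20544976e+01,  2.05881723e+01,  6.39597550e-01, -1.87561065e-02,
       -7.01352561e+01, -1.65061293e+01]), 'qvel': array([-0.03359883, -0.03680614,  0.06898875,  0.12974631,  0.04530057,
       -0.0970691 ]), 'tau': array([-1.38142637e-03, -5.84163308e+01,  2.93750918e+01,  7.01547951e+00,
        1.01764739e-02, -4.57030808e-05]), 'tool_pos': array([0.27924997, 0.61406649, 0.23370802]), 'orientation': array([ 1.79914614e+02, -6.91398362e-03, -2.44580127e+01]), 'force': array([-0.58252463, -1.00736089, -0.08885719]), 'moment': array([ 0.01417134, -0.01299162, -0.00604293]), 'gripper_force': 0.0, 'opening': 0.0876067039366153}
```

View pics/s0.png

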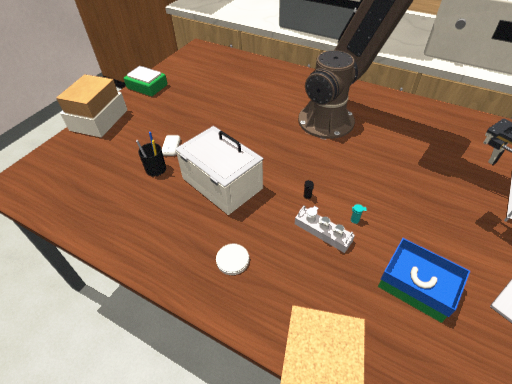

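View pics/t0.png

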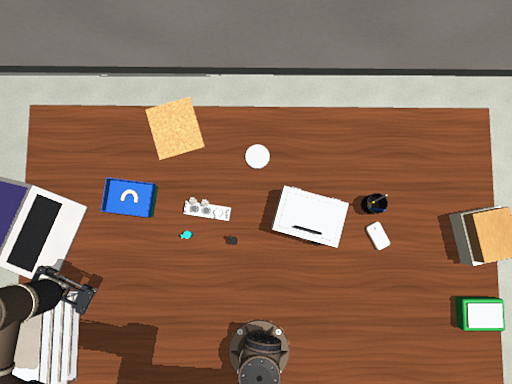

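The scene view shows the cleaner at (220,168), the rack at (325,228), and the turquoise and black look-alikes at (358,213) and (308,190). In the top view the rack is at (207,210), the cleaner lid at (311,216) and its handle at (307,230). Next I measure these from depth and zoom in on the rack.

```bash
python3 - <<'E'
from h import *
a=cv2.imread('pics/s0.png');b=cv2.imread('pics/t0.png')
c1=cv2.resize(a[195:260,285:365],(800,300*1)[:1]+(300,),interpolation=2) if 0 else cv2.resize(a[198:254,288:360],None,fx=5.5,fy=5.5,interpolation=cv2.INTER_CUBIC)
c2=cv2.resize(b[190:226,176:240],None,fx=6,fy=6,interpolation=cv2.INTER_CUBIC)
o=np.zeros((540,790,3),np.uint8);o[:308,:396]=c1;o[:216,400:784]=c2
c3=cv2.resize(b[180:252,262:356],None,fx=4,fy=3.1,interpolation=2); o[310:310+c3.shape[0],:c3.shape[1]]=c3
cv2.imwrite('pics/crop.png',o)
for n,t in(('scene','s0'),('top','t0')):
    W=pts(n,np.load(f'pics/{t}.npy')); np.save(f'pics/{t}_W.npy',W)
    g=cv2.imread(f'pics/{t}.png'); X,Y,Z=W[...,0],W[...,1],W[...,2]
    # lid top
    m=(abs(Z-.149)<.006)&(X>.3)&(X<.75)&(Y>-.4)&(Y<0.)
    k,l,s,_=cv2.connectedComponentsWithStats(m.astype(np.uint8)); i=1+np.argmax(s[1:,4]); m=l==i
    q=W[m]; r=cv2.minAreaRect(q[:,:2].astype(np.float32)*1000); print(n,'lid',r,np.median(q[:,2]))
    near=(np.abs(X-q[:,0].mean())<.14)&(np.abs(Y-q[:,1].mean())<.14)&(Z>.17)&(Z<.21)
    h=W[near]; print('handle',len(h),cv2.minAreaRect(h[:,:2].astype(np.float32)*1000),np.percentile(h[:,2],[10,50,95]))
    m=(X>.4)&(X<.62)&(Y>.05)&(Y<.35)&(Z>.02)&(Z<.12)
    k,l,s,c=cv2.connectedComponentsWithStats(m.astype(np.uint8))
    for i in range(1,k):
        if s[i,4]>8:
            q=W[l==i]; print(i,s[i],cv2.minAreaRect(q[:,:2].astype(np.float32)*1000),q[:,2].min().round(3),q[:,2].max().round(3))
E
```

```text
scene lid ((519.269775390625, -182.84024047851562), (247.11764526367188, 174.6085205078125), 75.11019134521484) 0.14970818905272398
handle 85 ((468.86993408203125, -167.6064453125), (96.48155212402344, 10.710237503051758), 73.5145263671875) [0.1771759  0.18516155 0.18842968]
1 [304 180  10  16 120] ((427.46258544921875, 105.84866333007812), (37.4951286315918, 30.28575897216797), 75.52809143066406) 0.02 0.066
2 [352 204  15  16 153] ((447.1166687011719, 281.14691162109375), (28.96405792236328, 40.544925689697266), 29.317474365234375) 0.022 0.067
3 [ 295  206   60   43 1050] ((546.5155639648438, 206.3232879638672), (180.65965270996094, 67.1053695678711), 81.16327667236328) 0.02 0.1
top lid ((517.162109375, -181.8881378173828), (245.64178466796875, 171.56642150878906), 74.79896545410156) 0.14974497187797586
handle 80 ((466.2882995605469, -168.2577362060547), (100.11017608642578, 9.985008239746094), 74.82442474365234) [0.18179462 0.18666786 0.19099439]
1 [183 198  48  23 664] ((544.6577758789062, 208.7496337890625), (180.2000732421875, 63.55760955810547), 81.569580078125) 0.02 0.101
2 [180 231  12   8  69] ((445.8450012207031, 284.670654296875), (26.754928588867188, 41.87741470336914), 0.26183974742889404) 0.031 0.072
3 [227 236  10   9  63] ((425.796630859375, 108.10105895996094), (34.69157409667969, 30.330333709716797), 89.11429595947266) 0.048 0.07
```

View pics/crop.png

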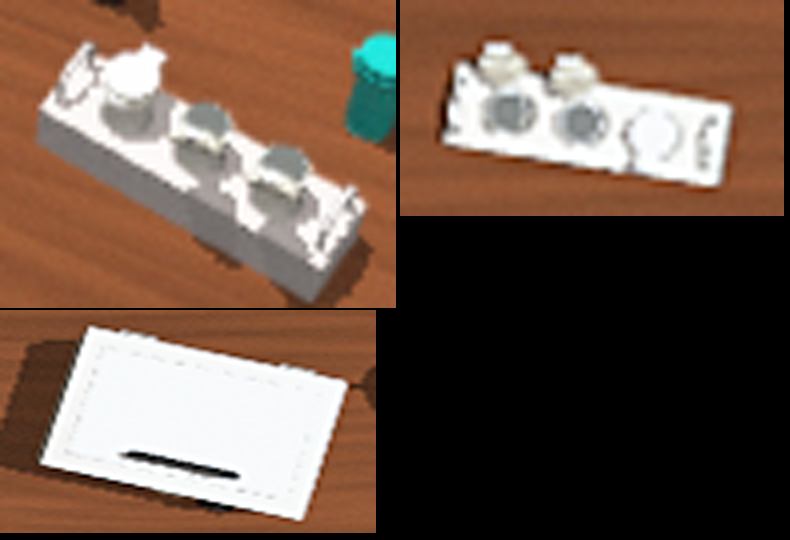

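The crop shows the shut vial (white disc, tab towards the robot) at the −y end of the rack. The two open vials are in the middle and at the +y end, with their caps standing on the far (+x) side. I'll pin down the rack, the mouths and the caps.

```bash
python3 - <<'E'
from h import *
for t in('s0','t0'):
    W=np.load(f'pics/{t}_W.npy');X,Y,Z=W[...,0],W[...,1],W[...,2]
    roi=(X>.48)&(X<.62)&(Y>.1)&(Y<.31)
    q=W[roi&(abs(Z-.034)<.004)]; r=cv2.minAreaRect(q[:,:2].astype(np.float32)*1000);print(t,'rack',r,len(q),np.median(q[:,2]))
    c=np.array(r[0])/1000; ya=np.radians(81.4); ey=np.array([np.cos(ya),np.sin(ya)]); ex=np.array([ey[1],-ey[0]])
    D=W[...,:2]-c; rx=D@ex; ry=D@ey
    for y0 in(-48,0,48):
        m=roi&(abs(ry*1000-y0)<20)&(Z>.055)
        L=np.stack([rx[m],ry[m],Z[m]],-1)*1000
        for lo,hi in((55,74),(74,110)):
            k=L[(L[:,2]>=lo)&(L[:,2]<hi)]
            if len(k): print(y0,lo,len(k),'mean',k.mean(0).round(),'x',k[:,0].min().round(),k[:,0].max().round(),'y',k[:,1].min().round(),k[:,1].max().round(),'zmax',k[:,2].max().round(),'top x',k[k[:,2].argmax(),0].round())
E
```

```text
s0 rack ((540.9835815429688, 207.26007080078125), (180.6546630859375, 55.95651626586914), 80.94622039794922) 550 0.03363960174379449
-48 55 99 mean [  1. -46.  67.] x -23.0 19.0 y -61.0 -33.0 zmax 72.0 top x 6.0
0 55 52 mean [ 2.  1. 65.] x -12.0 30.0 y -14.0 16.0 zmax 74.0 top x 30.0
0 74 31 mean [31.  8. 88.] x 22.0 39.0 y -8.0 20.0 zmax 100.0 top x 37.0
48 55 52 mean [ 1. 49. 64.] x -11.0 24.0 y 35.0 63.0 zmax 72.0 top x 24.0
48 74 34 mean [31. 54. 87.] x 21.0 39.0 y 39.0 67.0 zmax 100.0 top x 37.0
t0 rack ((538.7525634765625, 209.55462646484375), (180.2843475341797, 51.57821273803711), 81.83325958251953) 293 0.03408886963358082
-48 55 59 mean [ -3. -48.  68.] x -23.0 18.0 y -62.0 -34.0 zmax 73.0 top x -2.0
-48 74 5 mean [  4. -47.  75.] x -3.0 10.0 y -56.0 -42.0 zmax 76.0 top x -0.0
0 55 55 mean [ 1.  0. 65.] x -15.0 21.0 y -14.0 14.0 zmax 74.0 top x 2.0
0 74 37 mean [28.  5. 88.] x 19.0 37.0 y -8.0 19.0 zmax 101.0 top x 37.0
48 55 52 mean [ 1. 47. 64.] x -14.0 17.0 y 33.0 61.0 zmax 73.0 top x -4.0
48 74 39 mean [28. 52. 86.] x 18.0 38.0 y 38.0 65.0 zmax 101.0 top x 38.0
```

Rack centre is (0.540, 0.2085) with yaw about −8.6°. The cap heights (100 mm open, about 70 mm shut) match the given sizes. The middle and +y caps are 48 mm apart, so opening the fingers to 27 mm lets me close both in one sweep.

move_arm(moves=[2.7, 3.8, 1.8, 0, 0, 0, 0, 2.7, 3.8, 1.8, 0, 0, 0, 0, 2.7, 3.8, 1.8, 0, 0, 0, 0, 2.7, 3.8, 1.8, 0, 0, 0, 0, 2.7, 3.8, 1.8, 0, 0, 0, 0, 2.7, 3.8, 1.8, 0, 0, 0, 0, 2.7, 3.8, 1.8, 0, 0, 0, 0, 2.7, 3.8, 1.8, 0, 0, 0, 0])

```text
clock: 0.9
tool_pos: [0.4972, 0.3559, 0.2343]
orientation: [180.0, 0.0, -24.4]
force: [0.9, 0.8, -0.2]
opening: 0.0302
gripper_force: 0.0
```

move_arm(moves=[2.7, 3.8, 1.8, 0, 0, 0, 0, 2.7, 3.8, 1.8, 0, 0, 0, 0, 2.7, 3.8, 1.8, 0, 0, 0, 0, 2.7, 3.8, 1.8, 0, 0, 0, 0, 2.7, 0, 0, 0, 0, 0, -0.1, 2.7, 0, 0, 0, 0, 0, -0.1, 2.7, 0, 0, 0, 0, 0, -0.078, 2.7, 0, 0, 0, 0, 0, 0])

```text
clock: 1.7
tool_pos: [0.605, 0.2287, 0.234]
orientation: [180.0, 0.0, -8.5]
force: [0.2, -0.3, -0.8]
opening: 0.0269
gripper_force: 0.0
```

move_arm(moves=[2.7, 0, 0, 3.5, 0, 0, 0, 2.7, 0, 0, 3.5, 0, 0, 0, 2.7, 0, 0, 3.5, 0, 0, 0, 2.7, 0, 0, 3.3, 0, 0, 0, 2.7, 0, 0, 0, 0, 0, 0])

```text
clock: 2.2
tool_pos: [0.602, 0.2274, 0.0915]
orientation: [179.7, 0.4, -8.7]
force: [-0.4, -0.6, 0.1]
opening: 0.0267
gripper_force: 0.0
```

```bash
python3 - <<'E'
from h import *
a,_=snap('scene','s1');b,_=snap('top','t1')
o=np.zeros((400,800,3),np.uint8)
o[:,:400]=cv2.resize(a[170:270,275:375,::-1],(400,400),interpolation=2);o[:,400:]=cv2.resize(b[160:260,160:260,::-1],(400,400),interpolation=2)
cv2.imwrite('pics/c1.png',o)
E
```

```text
(no output)
```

View pics/c1.png

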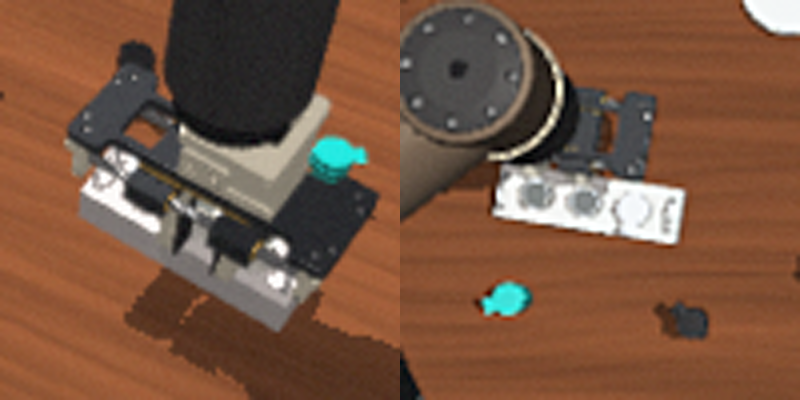

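The fingers are behind the caps, at (175,225) and (215,245) in the left half of the picture, and clear of them. Next I sweep towards −x.

move_arm(moves=[2.7, -1, 0, 0, 0, 0, 0, 2.7, -1, 0, 0, 0, 0, 0, 2.7, -1, 0.1, 0, 0, 0, 0, 2.7, -1, 0.1, 0, 0, 0, 0, 2.7, -1, 0.1, 0, 0, 0, 0, 2.7, -1, 0.2, 0, 0, 0, 0, 2.7, -0.5, 0, 0, 0, 0, 0, 2.7, 0, 0, 0, 0, 0, 0])

```text
clock: 3.1
tool_pos: [0.5392, 0.2338, 0.0967]
orientation: [180.0, 0.0, -8.5]
force: [0.1, -0.1, 1.1]
opening: 0.027
gripper_force: 0.2
```

move_arm(moves=[2.7, 0.1, 0, 0.5, 0, 0, 0, 2.7, 0.1, 0, 0.5, 0, 0, 0, 2.7, 0.1, 0, 0.4, 0, 0, 0, 2.7, 0, 0, 0.3, 0, 0, 0, 2.7, 0, 0, 0, 0, 0, 0])

```text
clock: 3.6
tool_pos: [0.5429, 0.2329, 0.0786]
orientation: [179.9, 0.1, -8.5]
force: [-0.6, 0.0, 0.6]
opening: 0.0272
gripper_force: 0.0
```

move_arm(moves=[2.7, 0, 0, 0.1, 0, 0, 0, 2.7, 0, 0, 0.1, 0, 0, 0, 2.7, 0, 0, 0.1, 0, 0, 0, 2.7, 0, 0, 0, 0, 0, 0])

```text
clock: 4.0
tool_pos: [0.5435, 0.2335, 0.0778]
orientation: [-180.0, -0.1, -8.5]
force: [-3.1, -1.7, 8.3]
opening: 0.0273
gripper_force: 4.3
```

Contact comes at tip height 0.070 m, which is the height of a shut cap. I'll press a little harder, then lift and check.

move_arm(moves=[2.7, 0, 0, 0.1, 0, 0, 0, 2.7, 0, 0, 0.1, 0, 0, 0, 2.7, 0, 0, 0, 0, 0, 0])

```text
clock: 4.3
tool_pos: [0.5437, 0.2336, 0.0776]
orientation: [-179.9, -0.1, -8.5]
force: [-8.0, -2.3, 23.1]
opening: 0.0269
gripper_force: 11.5
```

move_arm(moves=[2.7, 0, 0, -0.5, 0, 0, 0, 2.7, 0, 0, -2, 0, 0, 0, 2.7, 0, 0, -4, 0, 0, 0, 2.7, 0, 0, -4, 0, 0, 0, 2.7, 0, 0, -4, 0, 0, 0, 2.7, 0, 0, -2, 0, 0, 0])

```text
clock: 4.9
tool_pos: [0.5442, 0.2339, 0.2438]
orientation: [-179.8, -0.2, -8.5]
force: [-0.7, 0.6, -0.9]
opening: 0.0268
gripper_force: 0.0
```

move_arm(moves=[4, -2, 4, 0, 0, 0, 0.14, 4, -2, 4, 0, 0, 0, 0.14, 4, -1, 4, 0, 0, 0, 0.14, 4, 0, 4, 0, 0, 0, 0.14, 4, 0, 4, 0, 0, 0, 0.14, 4, 0, 3, 0, 0, 0, 0.14, 4, 0, 0, 0, 0, 0, 0.14, 4, 0, 0, 0, 0, 0, 0.14])

```text
clock: 5.7
tool_pos: [0.3904, 0.0473, 0.2401]
orientation: [-179.9, 0.0, -73.1]
force: [0.8, 0.1, 0.5]
opening: 0.0401
gripper_force: 0.0
```

```bash
python3 - <<'E'
from h import *
a,d=snap('scene','s2');b,d2=snap('top','t2')
o=np.zeros((400,800,3),np.uint8)
o[:,:400]=cv2.resize(a[180:260,285:365,::-1],(400,400),interpolation=2);o[:,400:]=cv2.resize(b[170:250,165:245,::-1],(400,400),interpolation=2)
cv2.imwrite('pics/c2.png',o)
for n,D in(('scene',d),('top',d2)):
    W=pts(n,D);X,Y,Z=W[...,0],W[...,1],W[...,2];roi=(X>.48)&(X<.64)&(Y>.1)&(Y<.31)
    q=W[roi&(abs(Z-.034)<.004)];print(n,cv2.minAreaRect(q[:,:2].astype(np.float32)*1000))
    c=np.array([.540,.2085]);ey=np.array([.15,.989]);ex=np.array([.989,-.15]);rx=(W[...,:2]-c)@ex;ry=(W[...,:2]-c)@ey
    for y0 in(-.048,0,.048):
        m=roi&(abs(ry-y0)<.02)&(Z>.06)&(abs(rx)<.04);z=Z[m];print(y0,m.sum(),np.percentile(z,[5,50,95,100]).round(4),rx[m].min().round(3),rx[m].max().round(3))
E
```

```text
scene ((541.0238037109375, 207.23776245117188), (180.001708984375, 55.5328369140625), 81.50064849853516)
-0.048 92 [0.0619 0.0686 0.0714 0.0731] -0.023 0.02
0 94 [0.0616 0.0683 0.0712 0.0726] -0.024 0.02
0.048 97 [0.0623 0.0679 0.0714 0.0727] -0.024 0.02
top ((538.9508666992188, 209.81333923339844), (179.94256591796875, 51.92909240722656), 81.60353088378906)
-0.048 62 [0.0654 0.0686 0.0745 0.0753] -0.025 0.016
0 63 [0.0631 0.0684 0.0743 0.0777] -0.024 0.015
0.048 61 [0.0622 0.0685 0.0744 0.0758] -0.023 0.016
```

View pics/c2.png

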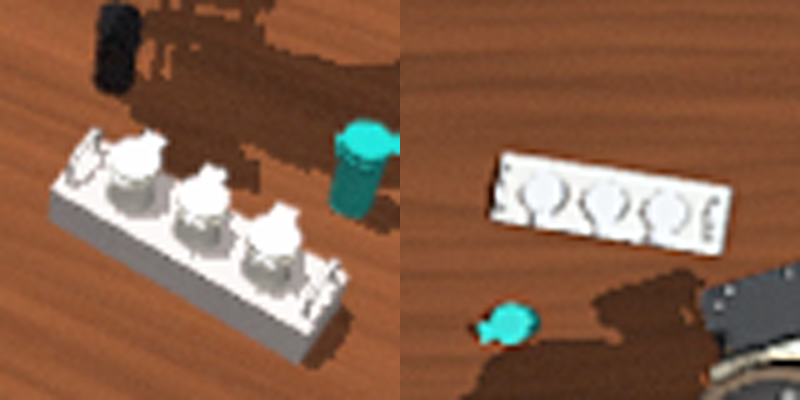

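All three caps are shut: height and shape match the vial that was already shut, and the rack has not moved. Next I align with the lid handle.

move_arm(moves=[5, 0, 0, 0, 0, 0, 0.14, 5, 0, 0, 0, 0, 0, 0.14, 5, 0, 0, 0, 0, 0, 0.14, 5, 0, 0, 0, 0, 0, 0.137, 5, 0, 0, 0, 0, 0, 0])

```text
clock: 6.3
tool_pos: [0.391, 0.048, 0.2395]
orientation: [180.0, -0.0, -104.5]
force: [-0.1, -0.3, 0.6]
opening: 0.0501
gripper_force: 0.0
```

move_arm(moves=[5, 3, -2, 0, 0, 0, 0, 5, 3, -2, 0, 0, 0, 0, 5, 3, -2, 0, 0, 0, 0, 5, 3, -2, 0, 0, 0, 0, 5, 3, -2, 0, 0, 0, 0, 5, 3, -2, 0, 0, 0, 0, 5, 0.8, -1.1, 0, 0, 0, 0, 5, 0, 0, 0, 0, 0, 0])

```text
clock: 7.1
tool_pos: [0.4709, -0.1683, 0.2388]
orientation: [179.9, -0.0, -104.4]
force: [0.7, -0.8, -0.2]
opening: 0.0497
gripper_force: 0.0
```

move_arm(moves=[5, 0, 0.2, 2, 0, 0, 0, 5, 0, 0, 2, 0, 0, 0, 5, 0, 0, 1.5, 0, 0, 0, 5, 0, 0, 1, 0, 0, 0, 5, 0, 0, 0, 0, 0, 0])

```text
clock: 7.6
tool_pos: [0.4675, -0.1657, 0.1735]
orientation: [179.9, -0.0, -104.5]
force: [-0.7, 0.2, -0.4]
opening: 0.0502
gripper_force: 0.0
```

```bash
python3 - <<'E'
from h import *
a,d=snap('scene','s3');b,_=snap('top','t3')
o=np.zeros((400,800,3),np.uint8)
o[:,:400]=cv2.resize(a[110:220,165:275,::-1],(400,400),interpolation=2);o[:,400:]=cv2.resize(b[170:270,260:360,::-1],(400,400),interpolation=2)
cv2.imwrite('pics/c3.png',o)
print(ctrl.get_obs()['force'])
E
```

```text
[0.22969215 0.08827578 0.40148523]
```

View pics/c3.png

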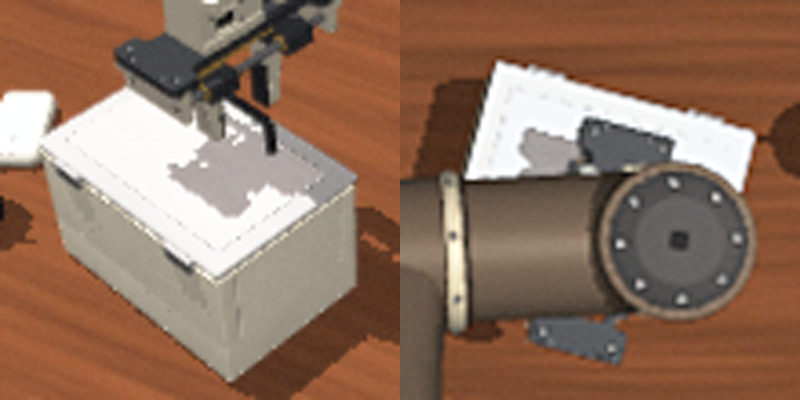

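The fingers straddle the bar: one is at (210,125), behind it, and the other at (262,85), in front, with the bar between them. I close the gripper.

move_arm(moves=[0, 0, 0, 0, 0, 0, 0, 0, 0, 0, 0, 0, 0, 0, 0, 0, 0, 0, 0, 0, 0, 0, 0, 0, 0, 0, 0, 0, 0, 0, 0, 0, 0, 0, 0])

```text
clock: 8.2
tool_pos: [0.4684, -0.1666, 0.1747]
orientation: [-180.0, 0.0, -104.6]
force: [1.0, -0.1, -0.1]
opening: 0.0155
gripper_force: 0.0
```

move_arm(moves=[0, 0, 0, 0, 0, 0, 0, 0, 0, 0, 0, 0, 0, 0, 0, 0, 0, 0, 0, 0, 0])

```text
clock: 8.5
tool_pos: [0.4686, -0.1666, 0.1746]
orientation: [-180.0, -0.0, -104.6]
force: [0.4, -0.4, 0.4]
opening: 0.009
gripper_force: 30.0
```

```bash
python3 - <<'E'
import numpy as np
def tcp(t):
    p=t*.5; H=np.array([-.135*np.cos(t)+.042*np.sin(t),.135*np.sin(t)+.042*np.cos(t)])
    z=np.array([-np.sin(p),-np.cos(p)]);y=np.array([-np.cos(p),np.sin(p)]);return H+.011*z,y,z
N=24
for i in range(N):
    a,y,z=tcp(1.05*i/N);b,_,_=tcp(1.05*(i+1)/N);d=(b-a)*100;print(i,round(d@y,2),round(d@z,2))
print(tcp(1.05)[0]-tcp(0)[0],.525/N)
E
```

```text
0 -0.17 -0.59
1 -0.19 -0.58
2 -0.2 -0.58
3 -0.21 -0.57
4 -0.22 -0.57
5 -0.24 -0.56
6 -0.25 -0.56
7 -0.26 -0.55
8 -0.27 -0.54
9 -0.28 -0.54
10 -0.3 -0.53
11 -0.31 -0.52
12 -0.32 -0.52
13 -0.33 -0.51
14 -0.34 -0.5
15 -0.35 -0.49
16 -0.36 -0.48
17 -0.37 -0.48
18 -0.38 -0.47
19 -0.39 -0.46
20 -0.4 -0.45
21 -0.41 -0.44
22 -0.42 -0.43
23 -0.43 -0.42
[0.09874634 0.09748156] 0.021875000000000002
```

move_arm(moves=[0, 0, -0.17, -0.59, -0.022, 0, 0, 0, 0, -0.19, -0.58, -0.022, 0, 0, 0, 0, -0.2, -0.58, -0.022, 0, 0, 0, 0, -0.21, -0.57, -0.022, 0, 0, 0, 0, -0.22, -0.57, -0.022, 0, 0, 0, 0, -0.24, -0.56, -0.022, 0, 0, 0, 0, -0.25, -0.56, -0.022, 0, 0, 0, 0, -0.26, -0.55, -0.022, 0, 0])

```text
clock: 9.3
tool_pos: [0.4879, -0.1719, 0.2177]
orientation: [169.7, -0.0, -104.6]
force: [0.8, -2.7, -6.2]
opening: 0.0088
gripper_force: 30.0
```

move_arm(moves=[0, 0, -0.27, -0.54, -0.022, 0, 0, 0, 0, -0.28, -0.54, -0.022, 0, 0, 0, 0, -0.3, -0.53, -0.022, 0, 0, 0, 0, -0.31, -0.52, -0.022, 0, 0, 0, 0, -0.32, -0.52, -0.022, 0, 0, 0, 0, -0.33, -0.51, -0.022, 0, 0, 0, 0, -0.34, -0.5, -0.022, 0, 0, 0, 0, -0.35, -0.49, -0.022, 0, 0])

```text
clock: 10.1
tool_pos: [0.5203, -0.1807, 0.2519]
orientation: [159.5, -0.1, -104.6]
force: [-3.1, -1.9, -0.8]
opening: 0.0092
gripper_force: 30.0
```

move_arm(moves=[0, 0, -0.36, -0.48, -0.022, 0, 0, 0, 0, -0.37, -0.48, -0.022, 0, 0, 0, 0, -0.38, -0.47, -0.022, 0, 0, 0, 0, -0.39, -0.46, -0.022, 0, 0, 0, 0, -0.4, -0.45, -0.022, 0, 0, 0, 0, -0.41, -0.44, -0.022, 0, 0, 0, 0, -0.42, -0.43, -0.022, 0, 0, 0, 0, -0.43, -0.42, -0.022, 0, 0])

```text
clock: 10.9
tool_pos: [0.5627, -0.1922, 0.2729]
orientation: [149.5, -0.1, -104.6]
force: [-4.5, -1.9, 4.6]
opening: 0.0088
gripper_force: 30.0
```

move_arm(moves=[0, 0, 0, 0, 0, 0, 0, 0, 0, 0, 0, 0, 0, 0, 0, 0, 0, 0, 0, 0, 0])

```text
clock: 11.2
tool_pos: [0.5626, -0.1922, 0.2729]
orientation: [149.6, -0.1, -104.6]
force: [-4.7, -1.7, 3.8]
opening: 0.0089
gripper_force: 30.0
```

```bash
python3 - <<'E'
from h import *
a,d=snap('scene','s4');b,d2=snap('top','t4')
o=np.zeros((400,800,3),np.uint8)
o[:,:400]=cv2.resize(a[80:240,150:310,::-1],(400,400),interpolation=2);o[:,400:]=cv2.resize(a[180:260,285:365,::-1],(400,400),interpolation=2)
cv2.imwrite('pics/c4.png',o)
# lid slope: bright points above the cleaner edge, in cleaner frame (hinge at origin)
ex=np.array([.966,-.259]);ey=np.array([.259,.966]);h=np.array([.5987,-.2035])
for n,D in(('scene',d),('top',d2)):
    W=pts(n,D);L=W[...,:2]-h;rx=L@ex;ry=L@ey;Z=W[...,2]-.142
    P=(a if n=='scene' else b).min(-1)
    m=(rx>-.12)&(rx<.03)&(abs(ry)<.12)&(abs(ry)>.06)&(Z>.02)&(Z<.16)
    if m.sum()>20:
        th=np.degrees(np.arctan2(Z[m],-rx[m])); print(n,m.sum(),np.percentile(th,[10,25,50,75,90]))
print(ctrl.get_obs())
E
```

```text
scene 996 [61.37621983 62.33286917 64.22246011 67.51360074 73.26638893]
top 331 [60.30145929 61.08944567 61.96556269 64.14486329 68.24857594]
{'clock': 11.3, 'joint_pos': array([  -3.66790726,   31.05615146,   18.11872437,   -5.67997872,
       -106.97808456,  -11.18131531]), 'qvel': array([ 0.05231414, -0.05585061, -0.06488147,  0.03660118, -0.00702167,
       -0.08222211]), 'tau': array([ 2.23998070e+00, -6.81309128e+01,  2.95839804e+01,  5.46855524e+00,
        9.07046311e-01,  7.41870637e-03]), 'tool_pos': array([ 0.56263067, -0.19221788,  0.2728292 ]), 'orientation': array([ 1.49562985e+02, -1.03695891e-01, -1.04613578e+02]), 'force': array([-4.83600811, -1.62174237,  5.89107586]), 'moment': array([-0.78577087,  0.87542996,  0.57639189]), 'gripper_force': 30.00256061553955, 'opening': 0.00890460624922686}
```

View pics/c4.png

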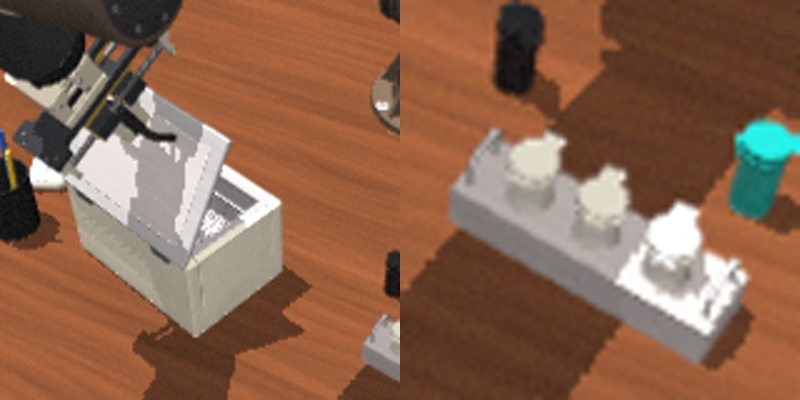

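The lid stands at about 60°: the handle has risen 97 mm and moved 103 mm towards the hinge, against 96 and 104 mm expected. It is still, and gripped with 30 N. The caps are shut, the rack is in place and the pen cup has not moved, so I hand in.

```bash
python3 -c "
from plant import ctrl
print(ctrl.close_job())"
```

```text
the job is handed in; nothing more can be done
None
```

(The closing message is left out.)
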